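Fit a lamp module in its bayonet base and hold it home

ROBOT

A 7-joint arm with a two-finger parallel gripper is mounted at the origin on a cart in front of the work surface, level with it; the furniture and walls round the work are solid. World frame = base frame: x ahead of the robot, y to its left, z up, the work surface at z = 0. Lengths are in m, angles in rad, forces in N, time in s.
With the tool pointing down it reaches from about 0.425 to 0.95 m from the base axis. Payload 4.7 kg.
Tool frame: the origin (TCP) lies on the centre line of the jaws, within the pads' length; the fingertips stand 8 mm ahead of it and the grasp point (between the pads) lies 11 mm behind it; z points along the fingers, y is the line along which they close (so a half turn about z gives the same grasp; the last joint's range is limited). The gripper opens to 85 mm and grips with 20 to 120 N. Pads are 22 mm wide; open, the fingers measure 114 mm over their backs; the gripper's body (76 mm by 85 mm) begins 54 mm behind the grasp point. The pads swing forward as they close: fully open they stand 13 mm farther back than shut.
Start: joints at [-1.343, 0.469, -0.049, 1.532, 0.024, 1.141, -0.082], TCP at [0.171, 0.653, 0.239] pointing down, gripper open.
Joint ranges: [-2.59, 2.59], [-0.33, 1.99], [-1.39, 1.29], [0.1, 2.45], [-1.04, 4.18], [0.21, 1.99], [-2.66, 2.66]. Speed limits (rad/s): [2.57, 2.57, 3.14, 3.14, 3.14, 3.14, 3.14].

INTERFACE

Orientations are given as a unit quaternion [x, y, z, w].
In Python, from plant import * gives the robot as it stands. Calls block until the motion is done:
- move_pose(position, orientation): joint-space move of the TCP to a pose.
- movel(position, feed=0.15, attitude=None, f_stop=None): straight line of the TCP; attitude=None keeps the orientation; feed is the mean speed in m/s. With f_stop (N) it stops when the force on the tool has changed by that much, and returns True; else False.
- move_j(angles): joint-space move.
- gripper_to(opening): finger opening in m; the grip force is fixed at half the most; returns when the fingers have stopped.
- sleep(seconds).
- inverse_kinematics(position, orientation): joint angles nearest the present ones, or None.
- state(): the state.
- get_image(name): name is "side" or "top" or "wrist"; returns the picture (400x640x3 uint8, red, green, blue); there is no depth.
- camera_params(name): a dict with "intrinsics" (3x3 intrinsics, pixels), "view" (4x4, takes a point from world to camera coordinates). Camera axes: x right, y up, looking along -z (the intrinsics and any distortion apply to the point x, -y, -z); pixel columns grow to the right and rows downward; lengths in m; the calibration is good to about 2 mm. A picture is of the moment at which its call begins: read the wrist's pose just before it. camera_params takes no time and is no camera call; for the wrist camera it gives the pose at the moment of the call.
A pose or a line that the arm cannot do raises Unreachable and nothing moves.
- sign_off(): hands the job in; it is judged then, once.
The state is a dict: "t": time; "q": joint angles; "joint_vel": joint speeds; "effort": joint torques, N m; "ee_pos": TCP position; "tcp_rot": TCP orientation; "wrist_force": force on the tool from outside, world axes, zero at the start; "moment": the same for the moment, N m; "finger_gap": finger opening in m; "gripper_force": force on a finger pad.
Only numpy, scipy, OpenCV 4.12 (cv2) and the standard library are available. Lean on these libraries where they do the work, as an engineer would, in place of code of your own. Each camera call takes 0.05 s, during which the arm holds its last target. There are 200 camera calls.

TASK

Fit the orange-gripped lamp module into the round bayonet collar of the grey lamp base: line its two lugs up with the two slots, push it down against the spring until its flange lies on the rim, and turn it clockwise (seen from above) about a quarter turn to the stop. Finish while still gripping it by its orange grip and pressing it fully down at the stop, so that a colleague can do up the retaining screw; do not let go. Leave the other things on the worktop where they are.

Things in the scene. Friction and masses are not known exactly. Their poses are not given: they have to be found in the camera images.
- lamp: Lamp module, loose, about 0.12 kg, standing upright on its plug on the thin mouse pad (2.8 mm). Origin: centre of its underside; z up its axis, x along the line of its two lugs. Plug: aluminium, 31 mm diameter, chamfered foot, z 0 to 30 mm. Dark round flange: 52 mm diameter, z 30 to 35 mm, white marks above the lugs. Half a turn about z changes nothing.
- lamp_grip (a point): Middle of the lamp's orange grip, on its axis, 51 mm above its underside; axes as the lamp's. The grip has flat sides: 44 mm long along x (in line with the lugs), 16 mm thick along y, z 35 to 67 mm above the underside.
- lamp_lug (a point): Outer end of the brass lug on the lamp's +x side, 22 mm from its axis, 6.5 mm above its underside; its twin is opposite at -x. Lugs are 7 mm wide and 5 mm high (z 4 to 9 mm).
- lamp_base: Lamp base: grey plinth 130 x 110 x 20 mm, fixed to the worktop, in a new place each time. Origin: centre of its underside; z up. A round aluminium bayonet collar, 66 mm diameter, open upward, stands in its middle; a black cable block, 36 mm high, at its +x end. With the lamp fully home its flange lies on the collar's rim and its origin is 28 mm above the base's origin.
- socket_mouth (a point): Centre of the collar's rim, on the socket's axis, 58 mm above the worktop; axes as the lamp base's. The bore is 34 mm in diameter.
- slot (a point): Mouth of the slot on the base's +x side, at the rim, 21 mm from the socket's axis; its twin is at -x. White marks on the collar. The slots are 11 mm wide, reach 24.5 mm from the axis and are 16 mm deep; the lugs go down through them and can turn below.
- lock (a point): On the rim above where the lug that went in at +x ends, 80 degrees clockwise (seen from above) from the slot; its twin is opposite. Green marks on the collar. A hard stop ends the turn here; anticlockwise is blocked. Fully home, the lugs are 5 mm below the roof over them; let go, the spring lifts the lamp those 5 mm.
- plunger (a joint): Copper spring plunger, 26 mm diameter, in the socket: 0 m at rest, its top 14 mm below the rim; grows as the plug pushes it down; 0.016 m when the lamp is fully home. It pushes up with 3 N at first, 10 N when fully home.
- lens_cleaner: Bystander: small white bottle with blue cap and label band, 35 mm wide, 98 mm tall; origin at the centre of its underside. To be left alone.
- objective_can_0: Bystander: clear canister with black foot holding an objective, 36 mm wide, 56 mm tall; origin at the centre of its underside. To be left alone.
- folding_loupe: Bystander: small folding magnifier, black with light metal covers, 26x37x16 mm; origin at the centre of its underside. To be left alone.
- hex_key: Bystander: black L-shaped hex key lying flat, 28x98x6 mm; origin at the centre of its underside. To be left alone.
- sample_jar_1: Bystander: sample jar with yellow lid, 38 mm wide, 48 mm tall; origin at the centre of its underside. To be left alone.
- mount_specimen_13: Bystander: dark red mounted metal specimen, 30 mm wide, 13 mm tall; origin at the centre of its underside. To be left alone.
- petri_dish: Bystander: clear shallow dish, 63 mm wide, 14 mm tall; origin at the centre of its underside. To be left alone.
There are look-alikes about, which are no part of the job. What is shaped like the lamp but pink or purple is not meant.

How it is judged:
By the outcome, as a careful person would: the job done as asked, in the order asked, and still so for the second after the job is handed in, while the arm keeps its last pose, push and grip.
It also fails if it takes over 58 s, if anything falls off the work surface, if the arm or the gripper's body presses on something with over 40 N, if the wrist force passes 120 N, or if a joint passes its speed limit or range.

## Working session

There is one attempt and no reset: what is moved stays moved. The work goes in short steps, each a Python script; the robot and the scene stay as the last script left them, time stands still between calls to the robot, and variables do not carry over. Pictures are saved under pics/ and viewed, at most 10 in all, crops included, and the job is handed in when it is done.

```bash
mkdir -p pics; ls; python3 - <<'E'
from plant import *
import cv2
for n in ("side","top"):
    cv2.imwrite(f"pics/{n}0.png",get_image(n)[...,::-1])
    p=camera_params(n);print(n,p)
print(state())
E
```

```text
pics
side {'intrinsics': array([[485.73684729,   0.        , 320.59454626],
       [  0.        , 485.73684729, 197.06513725],
       [  0.        ,   0.        ,   1.        ]]), 'view': array([[ 9.97783616e-01, -6.65317616e-02,  1.17523452e-03,
        -6.13490468e-01],
       [ 5.03644133e-02,  7.66627385e-01,  6.40113957e-01,
         5.64759617e-02],
       [-4.34888762e-02, -6.38636029e-01,  7.68279077e-01,
        -1.54293116e+00],
       [ 0.00000000e+00,  0.00000000e+00,  0.00000000e+00,
         1.00000000e+00]])}
top {'intrinsics': array([[448.02010668,   0.        , 321.55100446],
       [  0.        , 448.02010668, 198.13555576],
       [  0.        ,   0.        ,   1.        ]]), 'view': array([[ 0.01496932, -0.99984056,  0.00973534, -0.21492204],
       [ 0.98591483,  0.01638147,  0.16644396, -0.60678385],
       [-0.1665769 ,  0.00710666,  0.98600286, -1.14726096],
       [ 0.        ,  0.        ,  0.        ,  1.        ]])}
{'t': 0.1, 'q': array([-1.34289907,  0.46938572, -0.04860814,  1.53355063,  0.02411299,
        1.14100849, -0.08227902]), 'joint_vel': array([ 0.00092469, -0.00334327, -0.00203903, -0.00120875,  0.00011843,
        0.00021351, -0.00021448]), 'effort': array([ 6.74670791e-04, -5.11511028e+01, -4.70574328e-02, -2.38391340e+01,
        1.07912987e-02,  4.35081412e-03,  2.99847134e-07]), 'ee_pos': array([0.17129332, 0.65238505, 0.23835968]), 'tcp_rot': array([ 1.28013009e-01,  9.91772096e-01, -8.79409365e-04, -7.98853190e-05]), 'wrist_force': array([-0.28802655,  0.30470644, -0.29360942]), 'moment': array([-0.01734199, -0.01012798, -0.00474692]), 'gripper_force': 0.0, 'finger_gap': 0.08572479618090324}
```

View pics/side0.png

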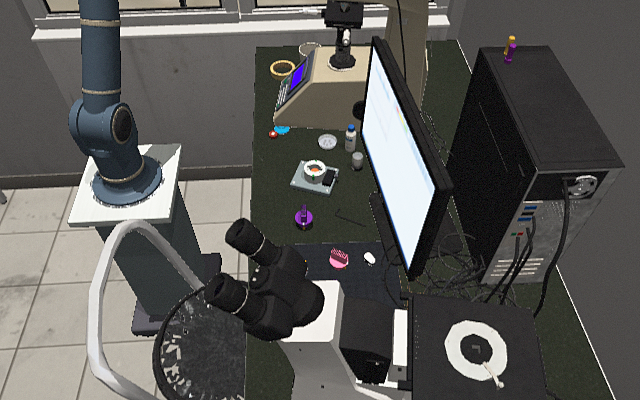

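View pics/top0.png

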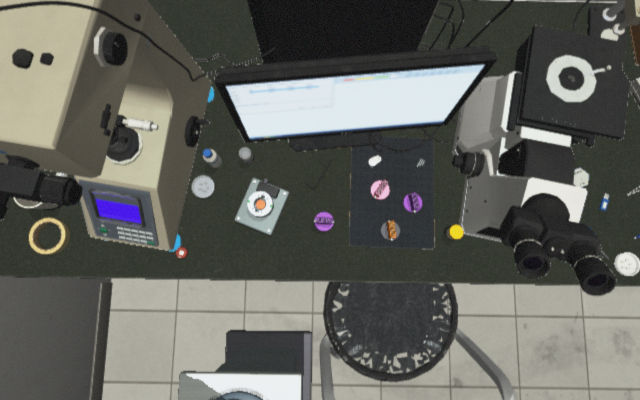

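Side: the lamp is hidden behind the microscope, and the base is at about (315,175). Top: the orange lamp is at (391,231) on the pad. The collar is at (261,204), with the cable block towards (269,185). Pink and purple decoys stand nearby.

```bash
cat > h.py <<'E'
from plant import *
import numpy as np, cv2
from scipy.spatial.transform import Rotation as R
def back(p,uv,z):
    K,V=p["intrinsics"],np.array(p["view"]); Rm,t=V[:3,:3],V[:3,3]
    c=np.linalg.solve(K,[uv[0],uv[1],1.]); d=Rm.T@(c*[1,-1,-1]); o=-Rm.T@t
    return o+d*(z-o[2])/d[2]
def down(yaw):  # tool pointing down, tool y (closing line) at angle yaw+90 in world; tool x at yaw
    return (R.from_euler('z',yaw)*R.from_euler('x',np.pi)).as_quat()
E
python3 - <<'E'
from h import *
im=cv2.imread("pics/top0.png")
a=cv2.resize(im[195:265,355:425],(400,400),interpolation=2);b=cv2.resize(im[165:245,223:303],(400,400),interpolation=2)
cv2.imwrite("pics/crop0.png",np.hstack([a,b]))
p=camera_params("top")
print(back(p,(391,231),.04),back(p,(261,204),.058),back(p,(269,186),.036),back(p,(324,221),.035))
q=state()["tcp_rot"];print(R.from_quat(q).as_matrix())
print(camera_params("wrist"))
E
```

```text
[ 0.52606822 -0.39246336  0.04      ] [ 0.59062325 -0.04485739  0.058     ] [ 0.64390723 -0.06190413  0.036     ] [ 0.55065603 -0.21296458  0.035     ]
[[-9.67225326e-01  2.53919320e-01 -3.83607738e-04]
 [ 2.53919601e-01  9.67223792e-01 -1.72389462e-03]
 [-6.66956172e-05 -1.76480006e-03 -9.99998441e-01]]
{'intrinsics': array([[288.32098002,   0.        , 316.33974584],
       [  0.        , 288.32098002, 204.03653875],
       [  0.        ,   0.        ,   1.        ]]), 'view': array([[ 0.25391412,  0.96722395, -0.00233548, -0.67347125],
       [-0.93093546,  0.24373108, -0.27194545,  0.03532193],
       [-0.26246293,  0.07122498,  0.96230983, -0.37936673],
       [ 0.        ,  0.        ,  0.        ,  1.        ]])}
```

View pics/crop0.png

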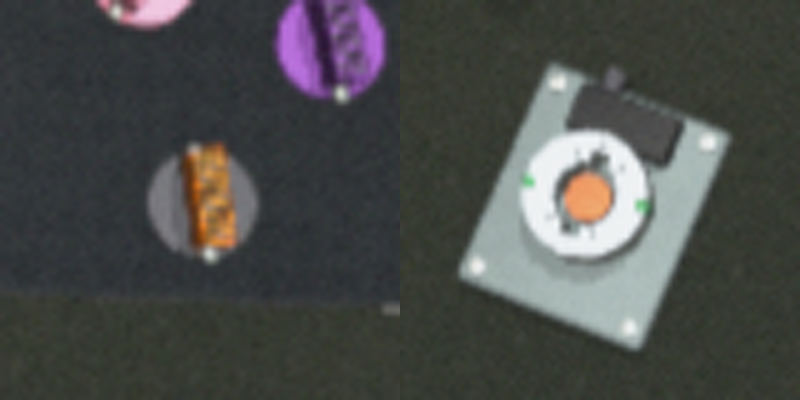

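```bash
python3 - <<'E'
from h import *
V=camera_params("wrist")["view"];o=-V[:3,:3].T@V[:3,3];s=state()
print("cam in tool",R.from_quat(s["tcp_rot"]).inv().apply(o-s["ee_pos"]))
L=[.523,-.392];B=[.591,-.045]
for k in (0,180):
    for xy,z,y in ((L,.2,8),(L,.05,8),(B,.2,-22),(B,.075,-22),(B,.075,-102)):
        print(k,y,np.round(inverse_kinematics([*xy,z],down(np.radians(y+k))),2))
E
```

```text
cam in tool [ 0.06919684 -0.00039175 -0.13474555]
0 8 [-0.11  0.71  1.11  1.67 -0.67  1.2  -0.27]
0 8 [-0.1   0.95  1.1   1.78 -0.97  1.07 -0.06]
0 -22 [-0.76  0.59  1.12  1.82 -0.59  1.11 -1.39]
0 -22 [-0.72  0.82  1.11  1.92 -0.89  1.   -1.15]
0 -102 [ 0.78  0.88 -1.18  1.83  0.92  1.11  2.18]
180 8 [ 0.08  0.55  0.73  1.66 -0.4   1.09  2.64]
180 8 [ 0.37  0.65  0.3   1.75 -0.26  0.78  2.51]
180 -22 [-0.44  0.41  0.6   1.81 -0.27  1.    1.45]
180 -22 [-0.33  0.56  0.45  1.9  -0.34  0.76  1.5 ]
180 -102 [-0.42  0.59  0.58  1.9  -0.44  0.78  0.2 ]
```

```bash
python3 - <<'E'
from h import *
gripper_to(.06)
for p in ((.12,.45,.27),(.30,.33,.27),(.43,.1,.27),(.575,-.04,.2)):
    move_pose(p,down(np.radians(158))); s=state(); print(round(s["t"],2),np.round(s["q"],2),s["ee_pos"].round(3))
import pickle
P=[]
for n,p,y in (("B",None,0),("L",(.51,-.392,.2),188)):
    if p: move_pose(p,down(np.radians(y))); sleep(.2)
    P.append(camera_params("wrist")); cv2.imwrite(f"pics/w{n}.png",get_image("wrist")[...,::-1])
pickle.dump(P,open("P.pkl","wb"))
s=state(); print(round(s["t"],2),np.round(s["q"],2),s["ee_pos"].round(3),s["finger_gap"])
E
```

```text
1.33 [-1.36  0.1  -0.05  1.96  0.01  1.08 -0.22] [0.12  0.451 0.271]
2.21 [-1.07  0.06  0.15  2.01 -0.01  1.07  0.27] [0.299 0.332 0.27 ]
3.24 [-0.76  0.04  0.45  2.04 -0.02  1.07  0.89] [0.43  0.102 0.27 ]
4.1 [-0.49  0.39  0.63  1.85 -0.27  0.99  1.45] [ 0.575 -0.038  0.2  ]
5.74 [ 0.18  0.5   0.57  1.68 -0.3   1.05  2.57] [ 0.511 -0.391  0.2  ] 0.060024078817090924
```

View pics/wB.png

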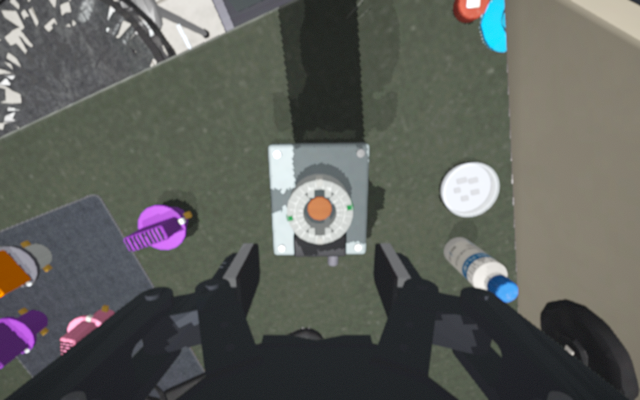

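View pics/wL.png

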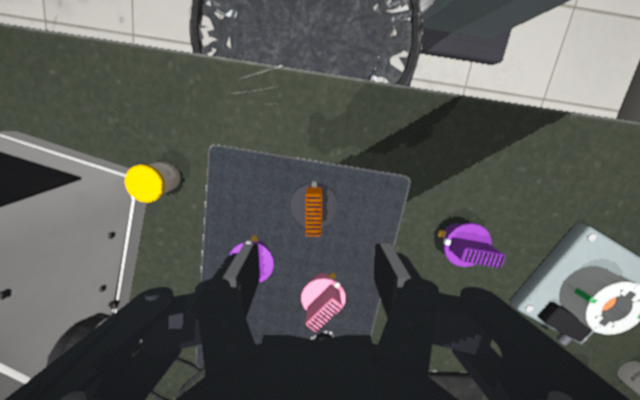

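wB: the collar centre is at about (320,210), with green marks at (290,217) and (349,208). wL: the orange grip runs from (314,186) to (314,238) and the flange is centred at about (314,205). Next I'll enlarge both and segment them.

```bash
python3 - <<'E'
from h import *
import pickle
P=pickle.load(open("P.pkl","rb"))
B=cv2.imread("pics/wB.png");L=cv2.imread("pics/wL.png")
cv2.imwrite("pics/crop1.png",np.hstack([cv2.resize(B[165:255,275:365],(400,400),interpolation=2),cv2.resize(L[165:255,270:360],(400,400),interpolation=2)]))
def blobs(im,lo,hi,roi,n):
    m=cv2.inRange(cv2.cvtColor(im,cv2.COLOR_BGR2HSV),lo,hi); k=np.zeros_like(m); x0,y0,x1,y1=roi;k[y0:y1,x0:x1]=m[y0:y1,x0:x1]
    c=sorted(cv2.findContours(k,0,1)[0],key=cv2.contourArea)[::-1][:n]; return c
g=blobs(B,(45,90,60),(85,255,255),(275,165,365,255),2)
G=[back(P[0],c.reshape(-1,2).mean(0),.058) for c in g];print("green",G,np.mean(G,0))
d=G[1]-G[0];print("lock yaw",np.degrees(np.arctan2(d[1],d[0])))
c=blobs(B,(3,110,120),(20,255,255),(300,190,340,230),1)[0];print("plunger",back(P[0],cv2.minEnclosingCircle(c)[0],.044))
c=blobs(L,(5,150,60),(22,255,255),(295,165,335,255),1)[0];r=cv2.minAreaRect(c);print(r);
for z in (.0378,.0698):print([back(P[1],q,z).round(4) for q in cv2.boxPoints(r)])
E
```

```text
green [array([ 0.59775228, -0.01192008,  0.058     ]), array([ 0.58638105, -0.07170112,  0.058     ])] [ 0.59206667 -0.0418106   0.058     ]
lock yaw -100.76983863457194
plunger [ 0.59150983 -0.0417326   0.044     ]
((313.5, 211.5), (49.0, 17.0), 90.0)
[array([ 0.5087, -0.4032,  0.0378]), array([ 0.5062, -0.3855,  0.0378]), array([ 0.5609, -0.3774,  0.0378]), array([ 0.5635, -0.396 ,  0.0378])]
[array([ 0.5015, -0.403 ,  0.0698]), array([ 0.4993, -0.3872,  0.0698]), array([ 0.5481, -0.3799,  0.0698]), array([ 0.5505, -0.3965,  0.0698])]
```

View pics/crop1.png

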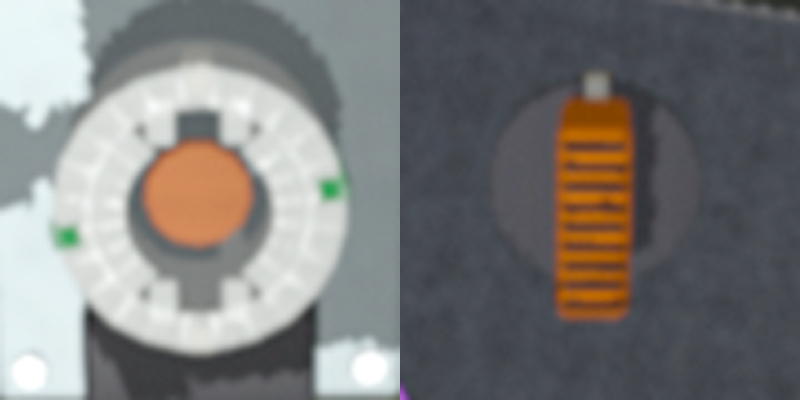

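```bash
python3 - <<'E'
from h import *
import pickle
P=pickle.load(open("P.pkl","rb"))
a=back(P[1],(313.9,215.2),.0698);b=back(P[1],(313.9,205.5),.0378)
print(a,b, back(P[0],(320,211.8),.058))
c=(a+b)/2; q=down(np.radians(188))
move_pose([c[0],c[1],.12],q); movel([c[0],c[1],.0505],feed=.08,f_stop=15)
print(state()["ee_pos"],state()["wrist_force"])
gripper_to(.0);s=state();print(s["ee_pos"],s["finger_gap"],s["gripper_force"],s["wrist_force"])
movel([c[0],c[1],.2],feed=.15); sleep(.2)
s=state(); p=camera_params("wrist"); im=get_image("wrist"); cv2.imwrite("pics/held.png",im[...,::-1]); pickle.dump((p,s),open("held.pkl","wb"))
print(s["t"],s["ee_pos"],s["finger_gap"],s["wrist_force"],s["q"].round(2))
cv2.imwrite("pics/heldc.png",cv2.resize(im[200:400,200:440,::-1],(720,600)))
E
```

```text
[ 0.52790852 -0.39080699  0.0698    ] [ 0.52742634 -0.39113742  0.0378    ] [ 0.59161551 -0.04102911  0.058     ]
[ 0.52801352 -0.39134982  0.05098255] [0.50103732 0.04639908 0.34229937]
[ 0.52802217 -0.39123601  0.05100812] 0.015374987327698606 58.97551417350769 [ 0.47998801 -0.26652811  2.42826984]
9.0 [ 0.52733573 -0.39071361  0.19905173] 0.014437285858269705 [ 1.2144412  -0.74864545 -1.65257493] [ 0.2   0.51  0.53  1.65 -0.29  1.06  2.53]
```

View pics/heldc.png

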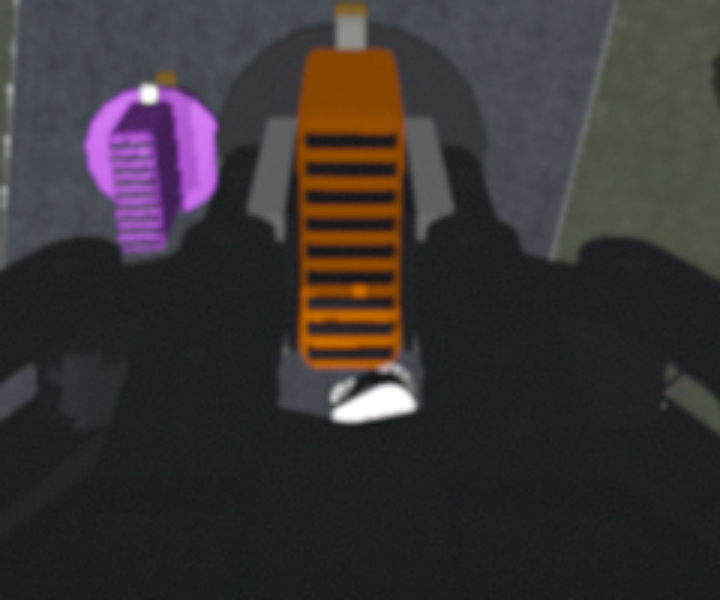

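```bash
python3 - <<'E'
from h import *
import pickle
p,s=pickle.load(open("held.pkl","rb"))
ri=R.from_quat(s["tcp_rot"]).inv(); z=s["ee_pos"][2]
for uv,zz in (((317.1,235),.0188),((317.3,322.7),.0188),((317.5,208.3),-.0132),((317,202.5),-.0417)):
    print(ri.apply(back(p,uv,z+zz)-s["ee_pos"]).round(4))
E
```

```text
[ 0.0227  0.     -0.0188]
[-0.0217  0.0002 -0.0188]
[0.0252 0.0003 0.0132]
[0.0205 0.0001 0.0417]
```

```bash
python3 - <<'E'
from h import *
T=[.5917,-.0415]; q=down(np.radians(158.5))
move_pose([*T,.2],q); movel([*T,.115],feed=.1); sleep(.3)
def rep(n):
    s=state();print(n,round(s["t"],2),s["ee_pos"].round(4),"F",s["wrist_force"].round(1),"M",s["moment"].round(2),s["finger_gap"].round(4),s["q"].round(3)[-1])
rep("above")
for z,f in ((.100,10),(.093,10),(.085,15)):
    h=movel([*T,z],feed=.03,f_stop=f); rep((z,h))
    if h: break
im=get_image("wrist"); cv2.imwrite("pics/ins.png",cv2.resize(im[150:400,170:470,::-1],(720,600)))
E
```

```text
Traceback (most recent call last):
AttributeError: 'float' object has no attribute 'round'
```

```bash
cat >> h.py <<'E'
T=[.5917,-.0415]
def rep(n):
    s=state();print(n,round(s["t"],2),s["ee_pos"].round(4),"F",s["wrist_force"].round(1),"M",s["moment"].round(2),round(s["finger_gap"],4),s["q"].round(3)[-1])
E
python3 - <<'E'
from h import *
rep("above")
for z,f in ((.100,10),(.093,10),(.085,15)):
    h=movel([*T,z],feed=.03,f_stop=f); rep((z,h))
    if h: break
E
```

```text
above 11.68 [ 0.5919 -0.0414  0.1154] F [-0.2  0.5 -0.9] M [-0.02  0.04 -0.03] 0.0149 1.53
(0.1, False) 12.33 [ 0.5917 -0.0416  0.0999] F [ 0.1 -0.7 -0.9] M [0.02 0.01 0.  ] 0.0155 1.542
(0.093, False) 12.72 [ 0.5916 -0.0415  0.0928] F [ 0.4 -1.1 -0.6] M [-0.   -0.02  0.06] 0.0149 1.548
(0.085, False) 13.13 [ 0.592  -0.0416  0.0854] F [-0.8  1.5  3.4] M [0.03 0.2  0.01] 0.0151 1.555
```

It goes in cleanly: the lugs are in the slots and the spring is engaged. Next I'll press home and turn.

```bash
python3 - <<'E'
from h import *
h=movel([*T,.0775],feed=.03); rep(h)
h=movel([*T,.072],feed=.015,f_stop=18); rep(h)
E
```

```text
False 13.53 [ 0.592  -0.0416  0.0781] F [-2.4  0.6  6.6] M [0.1  0.46 0.  ] 0.0146 1.561
True 13.82 [ 0.592  -0.0416  0.0766] F [-2.1 -0.1  8.2] M [0.12 0.33 0.03] 0.0147 1.564
```

```bash
python3 - <<'E'
from h import *
for z in (.0758,.0750,.0742,.0735):
    movel([*T,z],feed=.015); sleep(.15); rep(z)
    if state()["wrist_force"][2]>22: break
E
```

```text
0.0758 14.22 [ 0.5921 -0.0416  0.0767] F [-2.   1.1  8.5] M [0.07 0.53 0.04] 0.0151 1.563
0.075 14.62 [ 0.5921 -0.0416  0.0762] F [-2.4  1.  10.9] M [0.09 0.69 0.02] 0.0149 1.564
0.0742 15.03 [ 0.592  -0.0416  0.0762] F [-4.8  0.4 16.1] M [ 0.15  1.13 -0.01] 0.0151 1.565
0.0735 15.43 [ 0.5921 -0.0416  0.0762] F [-7.3  1.8 21. ] M [0.16 1.49 0.06] 0.0156 1.565
```

```bash
python3 - <<'E'
from h import *
for a in (10,20,30,40,50,60,70,76):
    move_pose([*T,.0735],down(np.radians(158.5-a))); rep(a)
    s=state()
    if abs(s["moment"][2])>1.2 or s["ee_pos"][2]>.078: print("stop");break
x=R.from_quat(state()["tcp_rot"]).as_matrix()[:,0];print(np.degrees(np.arctan2(x[1],x[0])))
E
```

```text
10 15.68 [ 0.5932 -0.0418  0.0761] F [-2.7  0.4 17.1] M [ 0.17  0.89 -0.17] 0.0153 1.423
20 15.94 [ 0.5936 -0.0416  0.0761] F [-3.   1.7 16.7] M [ 0.24  0.8  -0.21] 0.015 1.283
30 16.2 [ 0.5938 -0.0417  0.0761] F [-1.6  0.2 16.5] M [ 0.24  0.68 -0.23] 0.0152 1.143
40 16.46 [ 0.5939 -0.0416  0.0762] F [-2.   1.3 17.5] M [ 0.32  0.58 -0.14] 0.015 1.003
50 16.72 [ 0.594  -0.0416  0.0761] F [-0.8  1.7 16.8] M [ 0.29  0.51 -0.16] 0.0151 0.862
60 16.98 [ 0.5942 -0.0416  0.0762] F [-1.6  1.7 17.1] M [ 0.35  0.49 -0.16] 0.0151 0.722
70 17.23 [ 0.5942 -0.0416  0.0762] F [-1.4  0.9 16.6] M [ 0.4   0.51 -0.16] 0.0151 0.581
76 17.48 [ 0.594  -0.0416  0.0761] F [-2.4  2.4 17.4] M [0.36 0.57 0.01] 0.0148 0.497
82.525534339103
```

```bash
python3 - <<'E'
from h import *
def yaw():
    x=R.from_quat(state()["tcp_rot"]).as_matrix()[:,0];return np.degrees(np.arctan2(x[1],x[0]))
for a in (78,80,82,84,86,88,90,92):
    move_pose([*T,.0735],down(np.radians(158.5-a))); sleep(.15); rep(a); print(yaw())
    if abs(state()["moment"][2])>1.: print("stop");break
print(R.from_quat(state()["tcp_rot"]).as_matrix()[:,2])
E
```

```text
78 17.88 [ 0.5936 -0.0416  0.0762] F [-3.1  2.5 18. ] M [0.38 0.76 0.26] 0.015 0.47
80.58768449952036
80 18.28 [ 0.5931 -0.0414  0.0762] F [-4.3  2.  20.3] M [0.41 1.03 0.27] 0.0152 0.442
78.61334117353513
82 18.68 [ 0.5928 -0.0413  0.0762] F [-4.1  3.4 19.5] M [0.51 1.19 0.66] 0.0149 0.414
76.6977935523002
84 19.08 [ 0.5928 -0.0412  0.0762] F [-6.   2.8 21.1] M [0.49 1.16 1.3 ] 0.0152 0.387
74.87671383647519
stop
[ 1.42097902e-03  9.50840222e-04 -9.99998538e-01]
```

```bash
python3 - <<'E'
from h import *
sleep(.3); rep("end"); im=get_image("wrist"); cv2.imwrite("pics/end.png",cv2.resize(im[170:370,200:440,::-1],(720,600)))
E
```

```text
end 19.38 [ 0.5928 -0.0412  0.0761] F [-5.1  3.  20.5] M [0.48 1.2  1.32] 0.0154 0.387
```

View pics/end.png

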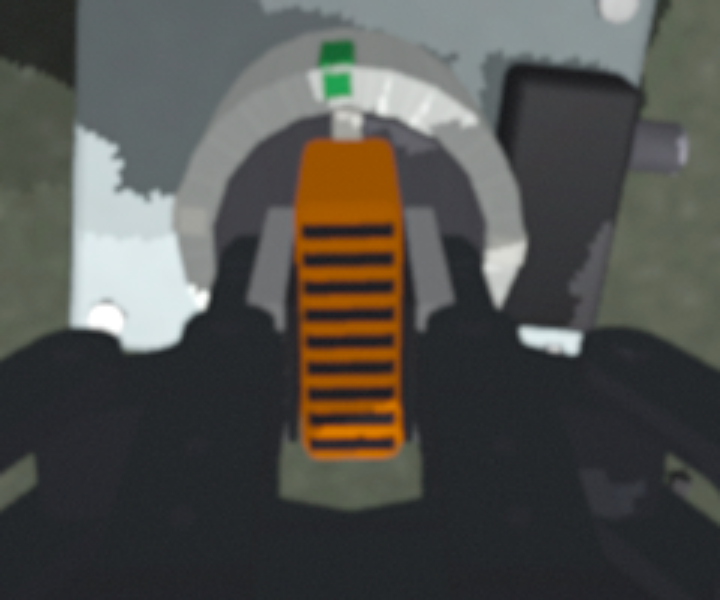

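The white lug mark at (347,124) lines up with the green lock mark at (338,85). The flange lies on the rim, and the force and moment confirm the lamp is pressed down against the stop.

```bash
python3 -c "
from plant import *
print(sign_off())"
```

```text
the job is handed in; nothing more can be done
None
```

The lamp is fitted and turned clockwise to the stop. The arm still grips it and presses it fully down with about 20 N, and the job was handed in at about 19 s of the 58 s allowed.

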